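Click the amber filter into the beam

TASK

On the white photometer, turn the filter wheel by its black handle, click by click, until the amber (orange) filter has clicked into place at the pointer, then let go. Leave the blue photometer's filter wheel as it is.

Things in the scene. Friction and masses are not known exactly. Their poses are not given: they have to be found in the camera images.
- white_wheel: Filter wheel flat on the white photometer: aluminium disc, 160 mm wide, 10 thick, 12 round filters every 30 deg, one amber. Origin: on the upright axis, at the underside, 80 mm above the bench. Black bar handle across its middle along wheel x: 64 mm long, 14 wide, top 126 mm above the bench. Turns endlessly both ways; detent every 30 deg, 0.1 N m to leave, pulls home from half a click when let go.
- amber_filter (a point): Centre of the top of the white photometer's amber filter (22 mm across), 58 mm from the wheel's axis on the wheel's -x side, in line with the handle, 91 mm above the bench; turns with the wheel. At the start it rests 1, 2 or 3 clicks short of the pointer, turning counterclockwise seen from above.
- light_port (a point): Where the amber filter must rest: 58 mm from the wheel's axis, on the robot's side, 91 mm above the bench, right before the pointer: a black line on a white block (36 x 50 mm, top 108 mm above the bench) just outside the disc's rim. Fixed on the white housing (230 x 190 mm, 72 high), which does not move in use; its place and yaw differ each time.
- blue_amber_filter (a point): Centre of the amber filter on the wheel of the second photometer, the same but with a blue housing; 58 mm from its wheel's axis, 91 mm above the bench. That wheel must stay in the click it is in. The two instruments stand side by side, either one on the left.

How it is judged:
By the outcome, as a careful person would: the job done as asked, in the order asked, and still so for the second after the job is handed in, with the robot touching nothing.
It also fails if it takes over 32 s, if anything falls off the work surface, if the arm or the gripper's body presses on something with over 40 N, if the wrist force passes 120 N, or if a joint passes its speed limit or range.

ROBOT

A 6-joint arm with a two-finger parallel gripper is mounted at the origin on the work surface. World frame = base frame: x ahead of the robot, y to its left, z up, the work surface at z = 0. Lengths are in m, angles in rad, forces in N, time in s.
With the tool pointing down it reaches from about 0.425 to 0.95 m from the base axis. Payload 14.7 kg.
Tool frame: the origin (TCP) lies midway between the tips of the shut fingers; the grasp point (between the pads) lies 19 mm behind it; x points along the fingers, y is the direction in which the jaws open and shut, and the axes are right-handed (so a half turn about x gives the same grasp; the last joint's range is limited). The gripper opens to 85 mm and grips with 20 to 120 N. Pads are 22 mm wide; open, the fingers measure 114 mm over their backs; the gripper's body (76 mm by 85 mm) begins 54 mm behind the grasp point. The pads swing forward as they close: fully open they stand 13 mm farther back than shut.
Start: joints at [-1.326, 0.48, 1.596, -0, 1.065, -0.047], TCP at [0.187, -0.623, 0.231] pointing down, gripper open.
Joint ranges: [-2.75, 2.75], [-0.82, 2.05], [0.23, 2.67], [-1.56, 4.7], [0.09, 2.69], [-2.92, 2.92]. Speed limits (rad/s): [1.89, 1.89, 2.39, 3.01, 3.01, 3.01].

INTERFACE

Orientations are given as a unit quaternion [x, y, z, w].
In Python, from station import r, cams, ticket gives the robot as it stands.
- The arm moves only by the tool servo_tool, never from a script. Its argument "increments" is a list of rows, each an object of numbers: "hand": the opening, from 0 (shut) to 1 (fully open); "tx", "ty", "tz": the shift along the world's x, y, z in mm; "roll": the turn about the world's z in degrees. In form: [{"hand": .., "tx": .., "ty": .., "tz": .., "roll": ..}, ...]. A call has exactly 5 rows; each row shifts and turns the commanded pose from where the row before left it; what a row does not reach is not made up. A row lasts 1/10 s, in which the tool goes at most 50 mm and 8.59 degrees, less where a joint would pass 70% of its speed; a pose out of reach is approached as far as the arm can. A call with a gripper value outside its range is refused whole. The fingers move at their own pace and stop on an object; "squeeze" is the grip in N (left out, the last holds). Time passes only in rows, so rows that do not move let the fingers close, or fill a call up. It gives the time, the measured TCP pose, the force and the opening at its end, in the units of the state.
- r.get_state(): the state, without advancing time (a new reading comes with each control period).
- cams.camera(name): name is "scene" or "top" or "wrist"; returns the picture (480x640x3 uint8, red, green, blue); there is no depth.
- cams.camera_params(name): a dict with "fovy" (degrees; the focal length in pixels is half the picture's height over the tangent of half this angle, whatever the lens; pixels are square), "cx", "cy" (the principal point, pixels), "extrinsics" (4x4, takes a point from world to camera coordinates); the wrist camera has in their place "tool_from_camera" (4x4, takes a point from camera to tool coordinates, whose origin is the TCP and whose axes are the tool frame's). Camera axes: x right, y down, z forward; pixel columns grow to the right and rows downward; lengths in m; the calibration is good to about 2 mm. A picture is of the moment at which its call begins: read the wrist's pose just before it. camera_params takes no time and is no camera call.
- ticket.close_job(): hands the job in, once; it reports no verdict.
The state is a dict: "time": time; "q": joint angles; "qvel": joint speeds; "effort": joint torques, N m; "tool_pos": TCP position; "orientation": TCP orientation; "force": force on the tool from outside, world axes, zero at the start; "wrist_torque": the same for the moment, N m; "gripper_width": finger opening in m.
Only numpy, scipy, OpenCV 4.12 (cv2) and the standard library are available. Lean on these libraries where they do the work, as an engineer would, in place of code of your own. Each camera call takes 0.05 s, during which the arm holds its last target. There are 200 camera calls.

## Working session

There is one attempt and no reset: what is moved stays moved. The work goes in short steps, Python scripts to look and compute and a tool call to move; the robot and the scene stay as the last step left them, time stands still between calls to the robot, and variables do not carry over. Pictures are saved under pics/ and viewed, about 8 in all and at most 12, crops included, and the job is handed in when it is done.

Besides the shell and the picture viewer there is one more tool, called after "Emit:" as a command line: name --argument value ..., lists and objects as JSON in quotes. servo_tool: Moves the arm, as the interface text tells. Its arguments: {"type":"object","properties":{"increments":{"type":"array"},"squeeze":{"type":"number"}},"required":["increments"]}

```bash
mkdir -p pics
python3 - <<'E'
from station import r,cams
import cv2,numpy as np
s=r.get_state();print(s)
for n in("top","scene"):
    im=cams.camera(n);cv2.imwrite(f"pics/{n}0.png",im[:,:,::-1]);p=cams.camera_params(n);print(n,p)
print(cams.camera_params("wrist"))
E
```

```text
{'time': 0.0, 'q': array([-1.32562328e+00,  4.80847498e-01,  1.59685947e+00,  6.40112575e-06,
        1.06509637e+00, -4.66010938e-02]), 'qvel': array([ 3.02515541e-04,  2.55168810e-05,  9.80678909e-04, -4.22079891e-04,
       -4.84239360e-04,  1.53136748e-03]), 'effort': array([ 6.39425401e-03, -9.50647402e+01, -4.30175436e+01,  3.49423863e-04,
        1.22316380e-02, -1.94957744e-05]), 'tool_pos': array([ 0.18689671, -0.62212811,  0.2306676 ]), 'orientation': array([-0.699555  , -0.10321723,  0.69963592, -0.10236497]), 'force': array([0.30335048, 0.02818281, 0.09549456]), 'wrist_torque': array([0.03130415, 0.05792797, 0.01866324]), 'gripper_width': 0.08541973413677303}
top {'fovy': 50.603734480917055, 'cx': 313.7986818243127, 'cy': 238.3961450523504, 'extrinsics': array([[ 0.02931424, -0.99935687, -0.02065219, -0.00552163],
       [-0.99582564, -0.02741146, -0.08706265,  0.53449488],
       [ 0.08644055,  0.02311816, -0.99598875,  0.76188595],
       [ 0.        ,  0.        ,  0.        ,  1.        ]])}
scene {'fovy': 54.970792940329744, 'cx': 326.28267702902934, 'cy': 235.65696795720513, 'extrinsics': array([[-0.10518845,  0.99435287,  0.01406278,  0.07687721],
       [ 0.73841755,  0.08757037, -0.66863365, -0.30336095],
       [-0.66608927, -0.05994833, -0.743459  ,  1.12247656],
       [ 0.        ,  0.        ,  0.        ,  1.        ]])}
{'fovy': 65.15242109284245, 'cx': 317.819465509989, 'cy': 241.69645520396193, 'tool_from_camera': array([[-1.01286085e-04, -3.27332844e-01,  9.44909096e-01,
        -1.43797544e-01],
       [ 9.99999973e-01, -2.28832865e-04,  2.79196911e-05,
         5.91920424e-04],
       [ 2.07087224e-04,  9.44909073e-01,  3.27332858e-01,
        -8.46133648e-02],
       [ 0.00000000e+00,  0.00000000e+00,  0.00000000e+00,
         1.00000000e+00]])}
```

View pics/top0.png

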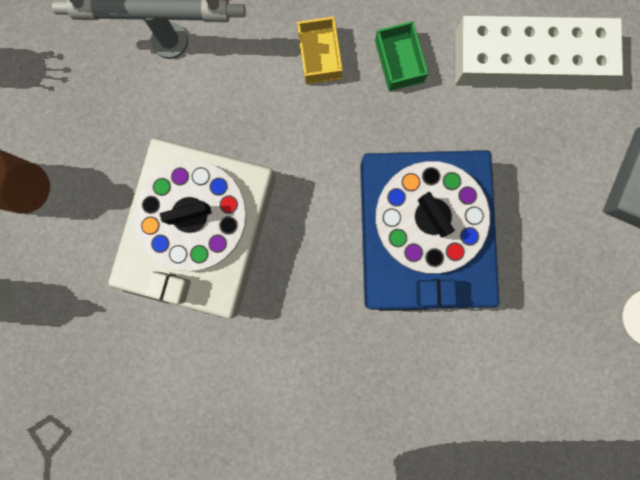

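The white instrument is on the left, with its wheel centre near (189,215), amber at (150,226) and the pointer block at (172,288). That puts amber two clicks short, counterclockwise.

```bash
cat > h.py <<'E'
import numpy as np,cv2
from scipy.spatial.transform import Rotation as R
def K(p,h=480):
    f=h/2/np.tan(np.radians(p["fovy"]/2));return f,p["cx"],p["cy"]
def ray(p,uv,z,s=None):
    f,cx,cy=K(p);d=np.array([(uv[0]-cx)/f,(uv[1]-cy)/f,1.])
    if "extrinsics" in p: T=np.linalg.inv(p["extrinsics"])
    else:
        B=np.eye(4);B[:3,:3]=R.from_quat(s["orientation"]).as_matrix();B[:3,3]=s["tool_pos"];T=B@p["tool_from_camera"]
    o=T[:3,3];d=T[:3,:3]@d;return o+d*(z-o[2])/d[2]
def blobs(im,lo,hi,amin=40):
    m=cv2.inRange(cv2.cvtColor(im,cv2.COLOR_RGB2HSV),lo,hi)
    n,_,st,c=cv2.connectedComponentsWithStats(m)
    return [(c[i].round(1),st[i,4]) for i in range(1,n) if st[i,4]>amin]
E
python3 - <<'E'
from h import *
from station import r,cams
p=cams.camera_params("top");im=cv2.imread("pics/top0.png")[:,:,::-1].copy()
def crop(lo,hi):
    return [b for b in blobs(im,lo,hi) if 110<b[0][0]<280 and 140<b[0][1]<310]
print("amber",crop((10,120,150),(24,255,255)))
fs=[]
for lo,hi in [((10,120,150),(24,255,255)),((50,100,60),(80,255,255)),((105,120,80),(122,255,255)),((130,80,60),(160,255,255)),((0,150,120),(6,255,255)),((170,150,120),(180,255,255))]:
    for c,a in crop(lo,hi):
        w=ray(p,c,.091); fs.append(w[:2]);print(c,a,w.round(4))
fs=np.array(fs);A=np.c_[2*fs,np.ones(len(fs))];s=np.linalg.lstsq(A,(fs**2).sum(1),rcond=None)[0]
c=s[:2];print("centre",c,"rad",np.sqrt(s[2]+c@c))
am=fs[0]-c;pt=ray(p,(170.5,276),.108)[:2]-c
print("amber ang",np.degrees(np.arctan2(am[1],am[0])),"ptr",np.degrees(np.arctan2(pt[1],pt[0])),pt)
m=R.from_quat(r.get_state()["orientation"]).as_matrix();print("tool y ang",np.degrees(np.arctan2(m[1,1],m[0,1])),m.round(2))
E
```

```text
amber [(array([149.7, 225.1]), np.int32(208))]
[149.7 225.1] 208 [0.5411 0.2425 0.091 ]
[161.1 186.3] 185 [0.5975 0.2293 0.091 ]
[198.7 253.7] 197 [0.5023 0.1704 0.091 ]
[218.2 186. ] 190 [0.6    0.1471 0.091 ]
[159.7 243.2] 198 [0.5157 0.2267 0.091 ]
[179.5 175.9] 194 [0.6133 0.2035 0.091 ]
[217.2 243.2] 203 [0.518  0.1448 0.091 ]
[228.6 203. ] 71 [0.5759 0.1311 0.091 ]
[228.4 204.1] 105 [0.5743 0.1313 0.091 ]
centre [0.55787449 0.1868017 ] rad 0.058056647742306115
amber ang 106.72188134525321 ptr 169.20536542257994 [-0.08822447  0.01682116]
tool y ang -73.28154363763137 [[-0.    0.29 -0.96]
 [ 0.   -0.96 -0.29]
 [-1.   -0.   -0.  ]]
```

View pics/scene0.png

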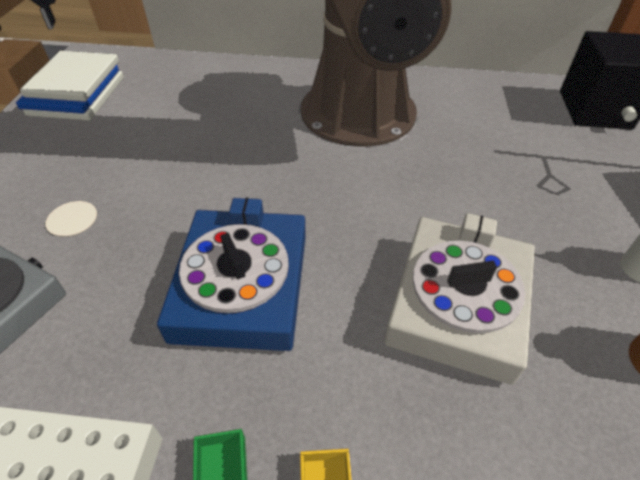

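Emit:
servo_tool --increments '[{"hand": 1, "tx": 40, "ty": 20, "tz": 10, "roll": 5}, {"hand": 1, "tx": 40, "ty": 20, "tz": 10, "roll": 5}, {"hand": 1, "tx": 40, "ty": 25, "tz": 0, "roll": 5}, {"hand": 1, "tx": 35, "ty": 35, "tz": 0, "roll": 5}, {"hand": 1, "tx": 35, "ty": 35, "tz": 0, "roll": 5}]'

```text
time: 0.6
tool_pos: [0.3781, -0.4861, 0.251]
orientation: [-0.66, -0.253, 0.66, -0.253]
force: [1.4, -0.1, -0.3]
gripper_width: 0.085
```

The scene view agrees: amber is at (506,276) and the pointer at (481,228). One filter (blue) sits between amber and the filter at the pointer, so it is two clicks.

Emit:
servo_tool --increments '[{"hand": 1, "tx": 30, "ty": 40, "tz": 0, "roll": 5}, {"hand": 1, "tx": 30, "ty": 40, "tz": 0, "roll": 5}, {"hand": 1, "tx": 30, "ty": 40, "tz": 0, "roll": 5}, {"hand": 1, "tx": 20, "ty": 45, "tz": 0, "roll": 5}, {"hand": 1, "tx": 20, "ty": 45, "tz": 0, "roll": 5}]'

```text
time: 1.1
tool_pos: [0.5076, -0.2756, 0.251]
orientation: [-0.59, -0.39, 0.59, -0.39]
force: [0.3, 0.3, -0.3]
gripper_width: 0.0856
```

Emit:
servo_tool --increments '[{"hand": 1, "tx": 10, "ty": 45, "tz": 0, "roll": 5}, {"hand": 1, "tx": 10, "ty": 45, "tz": 0, "roll": 5}, {"hand": 1, "tx": 10, "ty": 45, "tz": 0, "roll": 5}, {"hand": 1, "tx": 0, "ty": 45, "tz": 0, "roll": 5}, {"hand": 1, "tx": 0, "ty": 45, "tz": 0, "roll": 5}]'

```text
time: 1.6
tool_pos: [0.5368, -0.0506, 0.251]
orientation: [0.491, 0.508, -0.492, 0.508]
force: [0.7, -0.3, 0.0]
gripper_width: 0.0855
```

Emit:
servo_tool --increments '[{"hand": 1, "tx": 0, "ty": 45, "tz": 0, "roll": 5}, {"hand": 1, "tx": 0, "ty": 45, "tz": 0, "roll": 5}, {"hand": 1, "tx": 0, "ty": 40, "tz": 0, "roll": 5}, {"hand": 1, "tx": 0, "ty": 30, "tz": 0, "roll": 0}, {"hand": 1, "tx": 0, "ty": 0, "tz": 0, "roll": 0}]'

```text
time: 2.1
tool_pos: [0.5366, 0.1108, 0.2511]
orientation: [0.421, 0.568, -0.421, 0.568]
force: [0.3, -0.4, 1.5]
gripper_width: 0.0853
```

Run:
```python
from h import *
from station import r,cams
s=r.get_state();im=cams.camera("wrist");cv2.imwrite("pics/w1.png",im[:,:,::-1])
m=R.from_quat(s["orientation"]).as_matrix();print(s["time"],s["tool_pos"],s["q"],"tool y ang",np.degrees(np.arctan2(m[1,1],m[0,1])))
p=cams.camera_params("wrist")
for lo,hi in [((10,120,150),(24,255,255)),((50,100,60),(80,255,255)),((105,120,80),(122,255,255)),((130,80,60),(160,255,255))]:
    for c,a in blobs(im,lo,hi,200): print(lo,c,a,ray(p,c,.091,s).round(4))
```

```text
2.1 [0.53663941 0.11078419 0.25107309] [ 1.47781339e-01  3.17101329e-01  1.80840707e+00  8.21863282e-04
  1.01632302e+00 -1.47678474e-01] tool y ang 16.903806034885413
(10, 120, 150) [379.1  51.3] 866 [0.543  0.2438 0.091 ]
(10, 120, 150) [542.9 351.9] 2735 [0.7806 0.0463 0.091 ]
(50, 100, 60) [443.7  94.5] 761 [0.5996 0.2304 0.091 ]
(50, 100, 60) [300.  134.2] 690 [0.5039 0.1712 0.091 ]
(50, 100, 60) [252.9 417.1] 309 [ 0.5346 -0.1103  0.091 ]
(105, 120, 80) [338.8  62.9] 826 [0.5173 0.228  0.091 ]
(105, 120, 80) [406.8 198.2] 595 [0.602 0.148 0.091]
(105, 120, 80) [290.  378.4] 10796 [ 0.558  -0.0531  0.091 ]
(105, 120, 80) [308.4 428. ] 305 [ 0.5928 -0.1075  0.091 ]
(130, 80, 60) [449.5 134.8] 707 [0.6155 0.2046 0.091 ]
(130, 80, 60) [310.1 171.8] 645 [0.5197 0.1455 0.091 ]
(130, 80, 60) [228.8 429. ] 311 [ 0.5144 -0.1327  0.091 ]
```

View pics/w1.png

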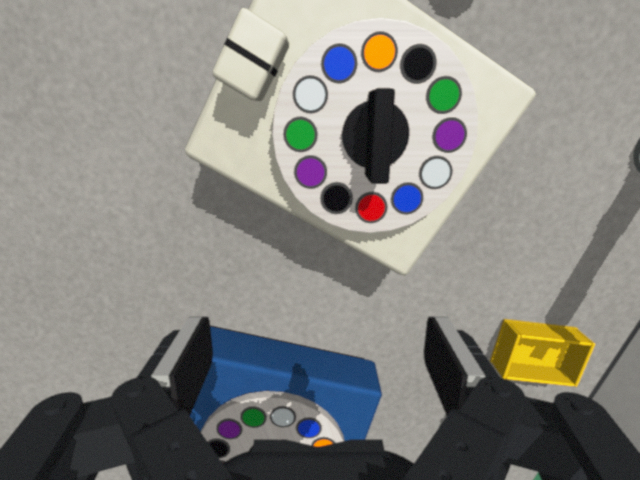

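Emit:
servo_tool --increments '[{"hand": 1, "tx": 12, "ty": 38, "tz": 0, "roll": 0}, {"hand": 1, "tx": 10.5, "ty": 38.5, "tz": 0, "roll": 0}, {"hand": 1, "tx": 0, "ty": 0, "tz": -20, "roll": 0}, {"hand": 1, "tx": 0, "ty": 0, "tz": -30, "roll": 0}, {"hand": 1, "tx": 0, "ty": 0, "tz": -30, "roll": 0}]'

```text
time: 2.65
tool_pos: [0.5598, 0.1833, 0.1705]
orientation: [0.422, 0.567, -0.422, 0.568]
force: [-0.2, 0.6, -0.0]
gripper_width: 0.0853
```

Emit:
servo_tool --increments '[{"hand": 1, "tx": 0, "ty": 0, "tz": -25, "roll": 0}, {"hand": 1, "tx": 0, "ty": 0, "tz": -20, "roll": 0}, {"hand": 1, "tx": 0, "ty": 0, "tz": -15, "roll": 0}, {"hand": 1, "tx": 0, "ty": 0, "tz": -8, "roll": 0}, {"hand": 1, "tx": 0, "ty": 0, "tz": 0, "roll": 0}]'

```text
time: 3.15
tool_pos: [0.5591, 0.1831, 0.1024]
orientation: [0.422, 0.568, -0.423, 0.567]
force: [-0.4, 0.7, 0.0]
gripper_width: 0.0854
```

Run:
```python
from h import *
from station import r,cams
s=r.get_state();im=cams.camera("wrist");cv2.imwrite("pics/w2.png",im[:,:,::-1]);print(s["tool_pos"],s["force"],s["wrist_torque"])
```

```text
[0.55905888 0.18309552 0.10238812] [-0.41117733  0.70520644  0.0192781 ] [ 0.05327859 -0.01291431  0.01517962]
```

View pics/w2.png

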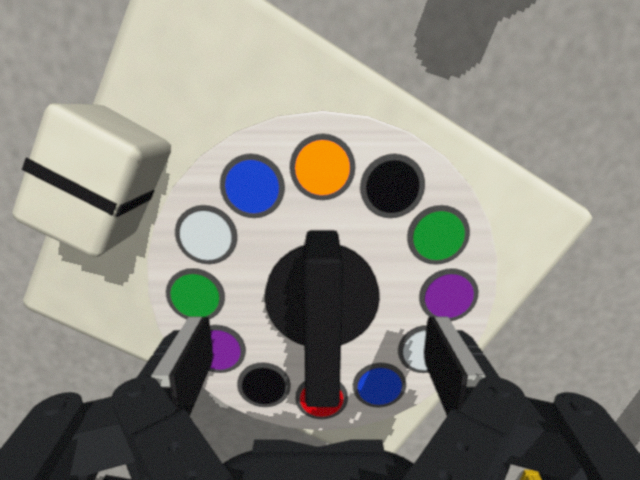

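Amber is straight ahead along the handle, at (323,167), and the bar is centred between the pads at u≈322. The wrist is about 4 mm short along the handle, so I'll correct that and grip.

Emit:
servo_tool --increments '[{"hand": 1, "tx": -1, "ty": 4.4, "tz": 0, "roll": 0}, {"hand": 0, "tx": 0, "ty": 0, "tz": 0, "roll": 0}, {"hand": 0, "tx": 0, "ty": 0, "tz": 0, "roll": 0}, {"hand": 0, "tx": 0, "ty": 0, "tz": 0, "roll": 0}, {"hand": 0, "tx": 0, "ty": 0, "tz": 0, "roll": 0}]' --squeeze 50

```text
time: 3.7
tool_pos: [0.5586, 0.1884, 0.1035]
orientation: [0.422, 0.567, -0.422, 0.567]
force: [0.3, -0.3, 0.2]
gripper_width: 0.0282
```

Emit:
servo_tool --increments '[{"hand": 0, "tx": 0, "ty": 0, "tz": 0, "roll": 0}, {"hand": 0, "tx": 0, "ty": 0, "tz": 0, "roll": 0}, {"hand": 0, "tx": 0, "ty": 0, "tz": 0, "roll": 0}, {"hand": 0, "tx": 0, "ty": 0, "tz": 0, "roll": 0}, {"hand": 0, "tx": 0, "ty": 0, "tz": 0, "roll": 0}]'

```text
time: 4.2
tool_pos: [0.5591, 0.1886, 0.1036]
orientation: [0.422, 0.567, -0.422, 0.568]
force: [3.8, 2.4, 5.4]
gripper_width: 0.0131
```

Gripped at 13 mm. Next I'll turn the first click and check forces.

Emit:
servo_tool --increments '[{"hand": 0, "tx": 0, "ty": 0, "tz": 0, "roll": 6}, {"hand": 0, "tx": 0, "ty": 0, "tz": 0, "roll": 6}, {"hand": 0, "tx": 0, "ty": 0, "tz": 0, "roll": 6}, {"hand": 0, "tx": 0, "ty": 0, "tz": 0, "roll": 6}, {"hand": 0, "tx": 0, "ty": 0, "tz": 0, "roll": 6}]'

```text
time: 4.7
tool_pos: [0.5591, 0.1885, 0.1036]
orientation: [0.26, 0.658, -0.259, 0.658]
force: [4.2, 1.7, 5.6]
gripper_width: 0.0129
```

```bash
cat > st.py <<'E'
from h import *
from station import r,cams
import sys
s=r.get_state();im=cams.camera("wrist");cv2.imwrite(sys.argv[1],im[:,:,::-1]);m=R.from_quat(s["orientation"]).as_matrix()
print(s["time"],s["tool_pos"],"tool y ang",np.degrees(np.arctan2(m[1,1],m[0,1])),s["force"],s["wrist_torque"],s["q"][5])
for c,a in blobs(im,(10,120,150),(24,255,255),200):
    w=ray(cams.camera_params("wrist"),c,.091,s);d=w[:2]-[.559,.1875];print("orange",c,w.round(4),np.hypot(*d),np.degrees(np.arctan2(d[1],d[0])))
E
python3 st.py pics/w3.png
```

```text
4.7 [0.55905725 0.18850043 0.10360309] tool y ang 46.97016361678036 [4.19629486 1.68972535 5.64889027] [ 0.21596639 -0.52604735 -0.15131977] -0.5458458506470963
orange [318.3 179.5] [0.5172 0.2275 0.091 ] 0.057907546889716895 136.26992748619418
```

Emit:
servo_tool --increments '[{"hand": 0, "tx": 0, "ty": 0, "tz": 0, "roll": 6}, {"hand": 0, "tx": 0, "ty": 0, "tz": 0, "roll": 6}, {"hand": 0, "tx": 0, "ty": 0, "tz": 0, "roll": 6}, {"hand": 0, "tx": 0, "ty": 0, "tz": 0, "roll": 6}, {"hand": 0, "tx": 0, "ty": 0, "tz": 0, "roll": 6}]'

```text
time: 5.25
tool_pos: [0.559, 0.1884, 0.1036]
orientation: [0.08, 0.702, -0.08, 0.703]
force: [3.9, 1.9, 5.9]
gripper_width: 0.0125
```

```bash
python3 st.py pics/w4.png
```

```text
5.25 [0.55898515 0.18841295 0.10359241] tool y ang 76.97154805732907 [3.85436281 1.89687104 5.89069779] [ 0.0169897  -0.54878936 -0.08252098] -1.0694485131263642
orange [318.2 179.5] [0.5029 0.201  0.091 ] 0.05769357641055377 166.43952442478232
```

View pics/w4.png

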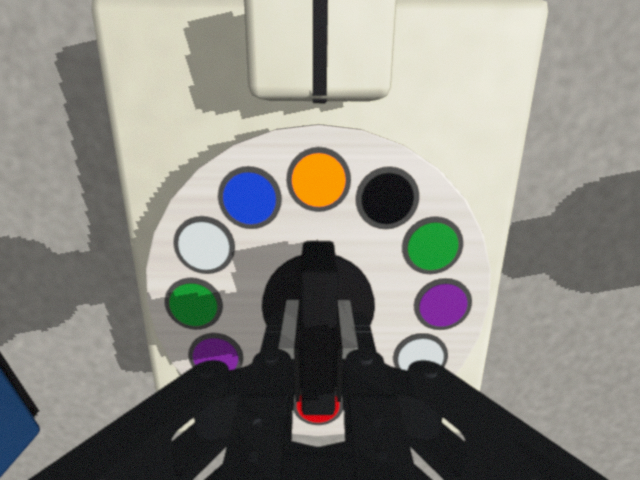

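Amber at (318,180) is right in line with the pointer line at (320,100). I'll open and lift straight up.

Emit:
servo_tool --increments '[{"hand": 1, "tx": 0, "ty": 0, "tz": 0, "roll": 0}, {"hand": 1, "tx": 0, "ty": 0, "tz": 0, "roll": 0}, {"hand": 1, "tx": 0, "ty": 0, "tz": 0, "roll": 0}, {"hand": 1, "tx": 0, "ty": 0, "tz": 0, "roll": 0}, {"hand": 1, "tx": 0, "ty": 0, "tz": 0, "roll": 0}]'

```text
time: 5.8
tool_pos: [0.5583, 0.1883, 0.1031]
orientation: [0.082, 0.702, -0.082, 0.702]
force: [0.1, -0.8, 0.7]
gripper_width: 0.0836
```

Emit:
servo_tool --increments '[{"hand": 1, "tx": 0, "ty": 0, "tz": 0, "roll": 0}, {"hand": 1, "tx": 0, "ty": 0, "tz": 0, "roll": 0}, {"hand": 1, "tx": 0, "ty": 0, "tz": 10, "roll": 0}, {"hand": 1, "tx": 0, "ty": 0, "tz": 20, "roll": 0}, {"hand": 1, "tx": 0, "ty": 0, "tz": 30, "roll": 0}]'

```text
time: 6.3
tool_pos: [0.5576, 0.1881, 0.1634]
orientation: [0.081, 0.703, -0.082, 0.702]
force: [0.4, -0.1, 0.1]
gripper_width: 0.0852
```

Emit:
servo_tool --increments '[{"hand": 1, "tx": 0, "ty": 0, "tz": 40, "roll": 0}, {"hand": 1, "tx": 0, "ty": 0, "tz": 30, "roll": 0}, {"hand": 1, "tx": 0, "ty": 0, "tz": 20, "roll": 0}, {"hand": 1, "tx": 0, "ty": 0, "tz": 0, "roll": 0}, {"hand": 1, "tx": 0, "ty": 0, "tz": 0, "roll": 0}]'

```text
time: 6.8
tool_pos: [0.5585, 0.1884, 0.254]
orientation: [0.082, 0.702, -0.082, 0.703]
force: [-0.3, 0.3, -0.0]
gripper_width: 0.0858
```

```bash
python3 st.py pics/w5.png; python3 -c "
from station import cams;import cv2
cv2.imwrite('pics/scene1.png',cams.camera('scene')[:,:,::-1])"
```

```text
6.8 [0.55854591 0.18841777 0.25398931] tool y ang 76.71860030615366 [-0.34357111  0.25430009 -0.02205441] [ 0.00739102 -0.05685989 -0.00321286] -1.065095101461546
orange [317.9 147.5] [0.5031 0.2012 0.091 ] 0.057537404853551764 166.25155209704334
orange [ 10.5 346.1] [ 0.6156 -0.1276  0.091 ] 0.32018727741939634 -79.82105647678978
orange [233.  431.3] [0.7649 0.0478 0.091 ] 0.2488236314291925 -34.15691447637272
```

View pics/w5.png

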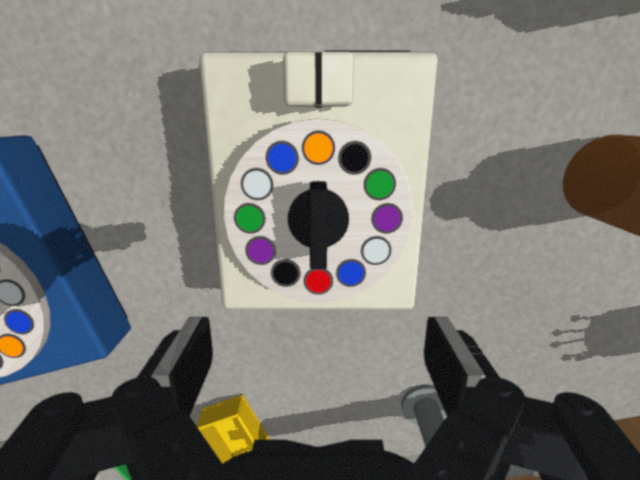

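View pics/scene1.png

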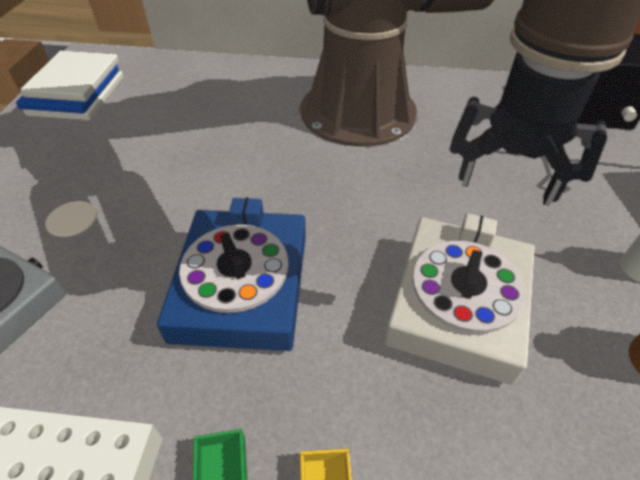

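The wrist view shows amber at (318,148), in line with the pointer at (319,80). In the scene view the blue wheel is unchanged, with its amber still at (248,292), and the gripper is clear.

```bash
python3 -c "
from station import ticket;print(ticket.close_job())"
```

```text
the job is handed in; nothing more can be done
None
```

The white photometer's amber filter is now at the pointer, and I've handed the job in. Amber started two clicks short, so I gripped the black handle, turned the wheel 30° counterclockwise twice, then let go and lifted straight up.

- **Amber position:** after release it measured 57.5 mm from the wheel's axis at 166.3°, in line with the pointer line. That matches its starting angle of 106.7° plus 60°. The first rough pointer reading, from the top camera, was 169°, about 3° off. The later close-up showed the filter and the line aligned.
- **Blue photometer:** its wheel looks the same in the scene pictures taken before and after.
- **Forces and time:** the largest reading at the end of any move was about 7 N. The job took about 7 s of the 32 s allowed, and the gripper was open and clear of everything at the end. None of the checks failed.

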